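# Slide the battery cover home until its tab clicks

## Robot

A 6-joint arm with a two-finger parallel gripper is mounted at the origin on a cart in front of the work surface, level with it; the furniture and walls round the work are solid. World frame = base frame: x ahead of the robot, y to its left, z up, the work surface at z = 0. Lengths are in mm, angles in rad, forces in N, time in s.
With the tool pointing down it reaches from about 275 to 975 mm from the base axis. Payload 8.4 kg.
Tool frame: the origin (TCP) lies between the finger pads; the fingertips stand 19 mm ahead of it and the grasp point (between the pads) is the TCP (robot.nose_length is the distance from the TCP to the fingertips, in mm); z points along the fingers, y is the direction in which the jaws open and shut (so a half turn about z gives the same grasp; the last joint's range is limited). The gripper opens to 92 mm and grips with 3 to 60 N. Pads are 20 mm wide; open, the fingers measure 128 mm over their backs; the gripper's body (75 mm by 189 mm) begins 69 mm behind the grasp point.
Start: joints at [1.331, 0.353, 1.633, -0, 1.155, -0.002], TCP at [147.227, 607.414, 233.583] pointing down, gripper open.
Joint ranges: [-2.63, 2.63], [-0.92, 2.1], [0.06, 2.66], [-1.3, 4.44], [0, 2.69], [-3.02, 3.02]. Speed limits (rad/s): [2.22, 2.22, 2.79, 3.14, 3.14, 3.14].

## Interface

Orientations are given as a unit quaternion [w, x, y, z].
In Python, from bench import robot gives the robot as it stands. The module is installed in compiled form; this text tells all that it offers.
- The arm moves only by the shell command python3 -m handwheel 'ROWS' [FORCE]. ROWS is JSON, a list that holds one entry, the list of rows, each a list of 7 numbers: the turn, a rotation vector about the tool's x, y, z in degrees, then the shift along the tool's x, y, z in cm, then the opening, from 0 (shut) to 1 (fully open). In form: [[[ax, ay, az, tx, ty, tz, grip], ...]]. A call has 1 to 20 rows; each row is the pose to reach, as a shift and turn from the pose commanded when the call began, along the tool's axes at that moment; what a row does not reach only later rows make up. A row lasts 1/10 s, in which the tool goes at most 50 mm and 8.59 degrees, less where a joint would pass 70% of its speed; a pose out of reach is approached as far as the arm can. A call with a gripper value outside its range is refused whole. The fingers move at their own pace and stop on an object; FORCE is the grip in N (left out, the last holds). Time passes only in rows, so rows that repeat a pose let the fingers close. It gives the time, the measured TCP pose, the force and the opening at its end, in the units of the state.
- robot.sense(): the state, without advancing time (a new reading comes with each control period).
- robot.capture(name): name is "scene" or "top" or "wrist"; returns the picture (400x640x3 uint8, red, green, blue); there is no depth.
- robot.get_calibration(name): a dict with "K" (3x3 intrinsics, pixels), "rvec" (rotation vector, rad) and "tvec" (3), from world to camera coordinates, as OpenCV has them; the wrist camera has in their place "tool_from_camera" (4x4, takes a point from camera to tool coordinates, whose origin is the TCP and whose axes are the flange's). Camera axes: x right, y down, z forward; pixel columns grow to the right and rows downward; lengths in mm; the calibration is good to about 2 mm. A picture is of the moment at which its call begins: read the wrist's pose just before it. get_calibration takes no time and is no camera call.
- robot.hand_in(): hands the job in, once; it reports no verdict.
The state is a dict: "t": time; "qpos": joint angles; "qd": joint speeds; "tau": joint torques, N m; "tool_pos": TCP position; "tcp_rot": TCP orientation; "contact_force": force on the tool from outside, world axes, zero at the start; "moment": the same for the moment, N m; "opening": finger opening in mm.
Only numpy, scipy, OpenCV 4.12 (cv2) and the standard library are available. Lean on these libraries where they do the work, as an engineer would, in place of code of your own. Each camera call takes 0.05 s, during which the arm holds its last target.

## Task

Put the loose orange battery cover back on the grey readout unit: set it on the landing in front of the rails with the rib end first and the black tab trailing, slide it under the rail lips and gently on until the tab clicks down behind its ledge, then let go. Do not ram it against the end stop, and leave the other things on the bench where they are.

Things in the scene. Friction and masses are not known exactly. Their poses are not given: they have to be found in the camera images.
- readout: Grey readout unit, fixed, 220 x 80 mm. Origin: centre of its underside, z up; the cover slides along its +x towards the display head (from x = 78 mm, top z = 70). Deck at z = 45 mm, open from x = -110 to -46 (landing); flared walls narrow from there to the rails at x = -16 to 74. In the rails, over 25 N of contact force in all between cover and readout harms them: push at most about 12 N.
- rail_mouth (a point): Deck point where the rails begin (x = -16, y = 0, z = 45 mm of the readout), axes as the readout. Rail inner faces at y = +-31.3 mm (1.3 mm side play); lips over the cover's edges, underside 12.2 and top 15.2 mm above the deck, gap between lips |y| < 26.5 mm. Gripped hard, the cover can wedge under the lips; pushed from behind the rib it runs free.
- nominal_stop (a point): Nominal face of the hard end stop, a steel bar across the rails, at x = 55, y = 0, z = 45 mm of the readout. Ramp (20 mm), flat (20 mm, 5.5 mm high), ledge (x = -16.5) and stop are one strip set up to 12 mm nearer or further along x on each unit; this is NOT measured. At the stop the cover's origin is at x = 20 +-12; the click comes about 1.5 mm before. Sliding over the ramp takes 3 to 8 N.
- cover: Loose orange cover, 70 (x) x 60 (y) mm, about 70 g, lying flat on the bench. Origin: centre of its underside (foot of its two side runners), z up; +x is the end that goes in first. Plate top at z = 11 mm. Gripping rib on the front half: x = 0 to 30, 14 mm wide in y, z = 11 to 35 mm; fingertips 18 mm above the underside clear the rail lips. On the deck its origin is at z = 45 of the readout.
- tab (a joint): Bend (rad) of the cover's black flexible tab, 29 x 14.5 mm, hinged near the cover's middle, free end with the hook at the rear (-x): 0 unbent, positive when the hook is pushed up. It bends to about 0.1 (0.08 to 0.14) on the ramp's flat and springs back to 0 when it clicks down behind the ledge.
- hook (a point): Lower rear edge of the hook on the tab's free end, at x = -32, y = 0, z = 1.5 mm of the cover when the tab is unbent. The hook meets the ramp first when the cover slides in.
- yellow_screwdriver: Loose yellow-handled screwdriver, 135 mm long, 22 mm high, lying on the bench: a bystander. Origin: centre of its underside.
- bronze_bush: Loose flanged bronze bush, 33 mm across, 23 mm high: a bystander. Origin: centre of its underside.
- tape_roll: Loose roll of masking tape lying flat, 66 mm across, 18 mm high: a bystander. Origin: centre of its underside.
Things that resemble listed ones, but are neither listed nor needed, are in the scene too. There is more than one size of the readout; the job needs the larger.

How it is judged:
By the outcome, as a careful person would: the job done as asked, in the order asked, and still so for the second after the job is handed in, with the robot touching nothing.
It also fails if it takes over 70 s, if anything falls off the work surface, if the arm or the gripper's body presses on something with over 40 N, if the wrist force passes 120 N, or if a joint passes its speed limit or range.

## Working session

There is one attempt and no reset: what is moved stays moved. The work goes in short steps, Python scripts to look and compute and a shell command to move; the robot and the scene stay as the last step left them, time stands still between calls to the robot, and variables do not carry over. Pictures are saved under pics/ and viewed, and the job is handed in when it is done.

```bash
mkdir -p pics
python3 - <<'E'
from bench import robot
import cv2,numpy as np
s=robot.sense(); print({k:np.round(v,3).tolist() for k,v in s.items()}, robot.nose_length)
for n in ["scene","top","wrist"]:
    im=robot.capture(n); cv2.imwrite(f"pics/a_{n}.png",im[:,:,::-1])
    c=robot.get_calibration(n); print(n,{k:np.round(v,3).tolist() for k,v in c.items()})
E
```

```text
{'t': 0.0, 'qpos': [1.331, 0.354, 1.634, -0.0, 1.155, -0.002], 'qd': [-0.0, 0.0, 0.001, 0.002, -0.0, -0.001], 'tau': [0.002, -59.387, -33.42, 0.07, 0.024, -0.0], 'tool_pos': [147.119, 606.956, 232.896], 'tcp_rot': [-0.0, 0.119, 0.993, -0.001], 'contact_force': [0.371, -0.052, 0.256], 'moment': [-0.017, 0.002, -0.011], 'opening': 91.878} 19.0
scene {'K': [[384.016, 0.0, 314.456], [0.0, 384.016, 200.291], [0.0, 0.0, 1.0]], 'rvec': [2.31, -0.832, 0.288], 'tvec': [-451.288, 298.372, 1050.664]}
top {'K': [[418.938, 0.0, 315.846], [0.0, 418.938, 196.593], [0.0, 0.0, 1.0]], 'rvec': [2.194, -2.15, 0.111], 'tvec': [-27.527, 553.874, 1077.389]}
wrist {'K': [[345.359, 0.0, 323.515], [0.0, 345.359, 202.527], [0.0, 0.0, 1.0]], 'tool_from_camera': [[0.001, -0.968, -0.252, 70.15], [1.0, 0.001, 0.0, -0.147], [0.0, -0.252, 0.968, -150.344], [0.0, 0.0, 0.0, 1.0]]}
```

View pics/a_scene.png

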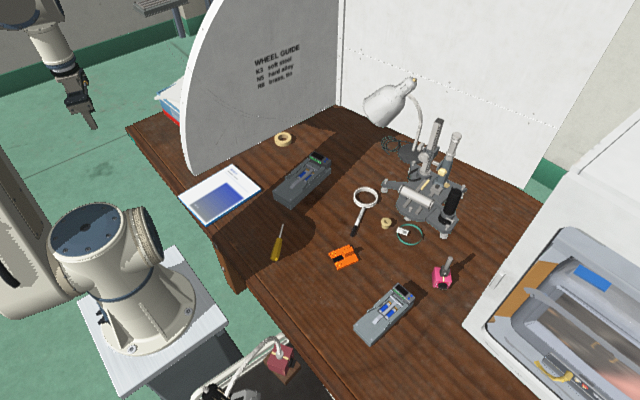

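View pics/a_top.png

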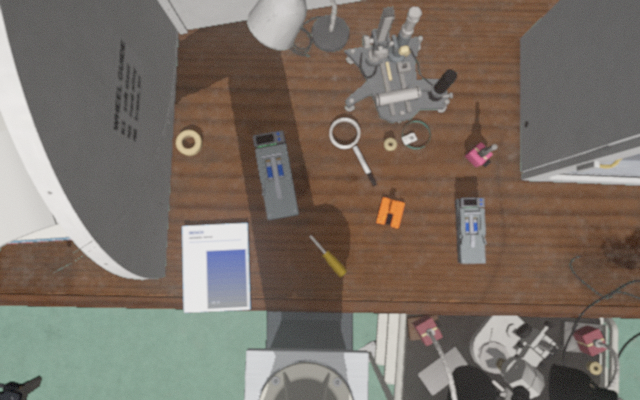

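View pics/a_wrist.png

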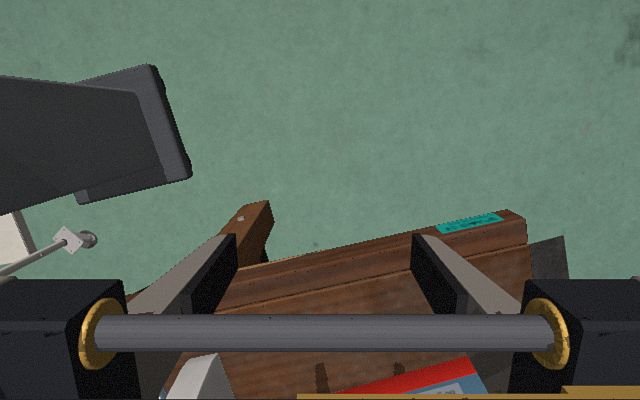

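```bash
cat > h.py <<'E'
from bench import robot
import cv2,numpy as np
from scipy.spatial.transform import Rotation as R
def cam(name,s=None):
    c=robot.get_calibration(name); K=np.array(c["K"])
    if name=="wrist":
        s=s or robot.sense(); q=s["tcp_rot"]; T=np.eye(4)
        T[:3,:3]=R.from_quat([q[1],q[2],q[3],q[0]]).as_matrix(); T[:3,3]=s["tool_pos"]
        M=T@np.array(c["tool_from_camera"]); return K,M[:3,:3],M[:3,3]
    Rw=cv2.Rodrigues(np.array(c["rvec"],float))[0]; return K,Rw.T,-Rw.T@np.array(c["tvec"],float)
def onplane(C,uv,z):
    K,Rc,o=C; uv=np.atleast_2d(uv).astype(float)
    d=(Rc@np.linalg.inv(K)@np.c_[uv,np.ones(len(uv))].T).T
    return o+d*((z-o[2])/d[:,2])[:,None]
def proj(C,P):
    K,Rc,o=C; p=(K@Rc.T@(np.atleast_2d(P)-o).T).T
    return p[:,:2]/p[:,2:]
def grab(name,fn,scale=1,crop=None):
    s=robot.sense(); im=robot.capture(name); C=cam(name,s) 
    out=im[:,:,::-1].copy()
    cv2.imwrite(f"pics/{fn}_raw.png",out)
    if crop: x0,y0,x1,y1=crop; out=out[y0:y1,x0:x1]
    out=cv2.resize(out,None,fx=scale,fy=scale,interpolation=cv2.INTER_CUBIC)
    cv2.imwrite(f"pics/{fn}.png",out); return im,C,s
E
python3 - <<'E'
from h import *
C=cam("top"); print("cam",C[2],cam("scene")[2])
for n,uv,z in [("cover",(391,213),10),("readout TL",(254,134),70),("TR",(282,132),70),("BL",(268,219),45),("BR",(297,213),45),("small T",(471,199),50),("smallB",(471,263),30),
 ("small BL",(459,263),30),("small BR",(485,263),30),("tape",(188,142),18),("bush",(390,145),20),("sd",(328,257),10),("benchfront",(300,308),0),("guide",(178,30),0),("guide",(164,278),0)]:
    print(n,onplane(C,uv,z).round(0))
im=cv2.imread("pics/a_top.png"); cv2.imwrite("pics/b.png",cv2.resize(im[110:290,170:500],None,fx=2.4,fy=2.4,interpolation=cv2.INTER_CUBIC))
im=cv2.imread("pics/a_scene.png"); cv2.imwrite("pics/c.png",cv2.resize(im[130:350,260:460],None,fx=2.7,fy=2.7,interpolation=cv2.INTER_CUBIC))
E
```

```text
cam [ 444.71594694  -14.24505997 1127.0871016 ] [  71.40599837 -648.13783775  985.59637989]
cover [[ 516. -218.   10.]]
readout TL [[709. 146.  70.]]
TR [[715.  74.  70.]]
BL [[492. 106.  45.]]
BR [[509.  32.  45.]]
small T [[ 554. -418.   50.]]
smallB [[ 389. -422.   30.]]
small BL [[ 389. -391.   30.]]
small BR [[ 390. -459.   30.]]
tape [[696. 331.  18.]]
bush [[ 699. -213.   20.]]
sd [[396. -52.  10.]]
benchfront [[261.  19.   0.]]
guide [[1020.  381.    0.]]
guide [[332. 381.   0.]]
```

View pics/b.png

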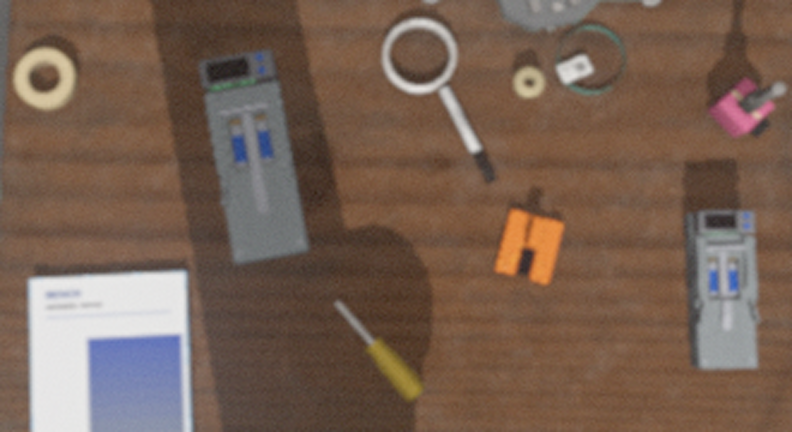

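View pics/c.png

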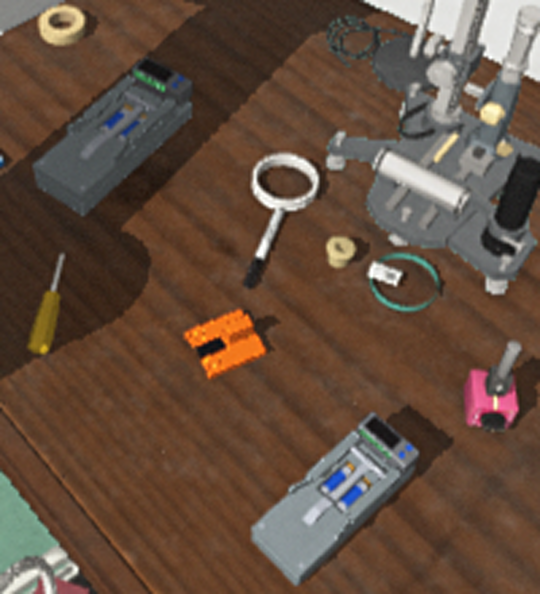

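Run:
```python
from h import *
t=cam("top");s=cam("scene")
P=np.array([[147,607,233],[0,0,0],[0,0,200],[332,381,0],[1020,381,0],[332,381,200],[332,381,400]])
print(proj(t,P).round(0).tolist());print(proj(s,P).round(0).tolist())
# guide outline: intersect scene rays with plane y=381
def ony(C,uv,y):
    K,Rc,o=C; d=Rc@np.linalg.inv(K)@np.array([*uv,1.]); return (o+d*(y-o[1])/d[1]).round(0)
for uv in [(192,173),(184,150),(182,120),(184,80),(192,45),(204,10),(338,105)]: print(uv,ony(s,uv,381))
for uv in [(164,278),(120,268),(90,250),(60,215),(30,150),(15,90),(5,20)]: print('top',uv,ony(t,uv,381))
```

```text
[[8.0, 378.0], [305.0, 412.0], [303.0, 451.0], [164.0, 278.0], [178.0, 30.0], [131.0, 287.0], [80.0, 300.0]]
[[90.0, 114.0], [150.0, 309.0], [120.0, 272.0], [193.0, 176.0], [337.0, 102.0], [177.0, 133.0], [157.0, 77.0]]
(192, 173) [333. 381.  17.]
(184, 150) [334. 381. 126.]
(182, 120) [360. 381. 236.]
(184, 80) [404. 381. 360.]
(192, 45) [456. 381. 451.]
(204, 10) [515. 381. 530.]
(338, 105) [1028.  381.  -17.]
top (164, 278) [332. 381.   1.]
top (120, 268) [376. 381. 260.]
top (90, 250) [416. 381. 380.]
top (60, 215) [473. 381. 476.]
top (30, 150) [558. 381. 556.]
top (15, 90) [630. 381. 594.]
top (5, 20) [711. 381. 622.]
```

```bash
python3 -m handwheel '[[[0,0,0,0,-4.5,-0.5,1],[0,0,0,0,-9,-1,1],[0,0,0,0,-13.5,-1.5,1],[0,0,0,0,-18,-2,1],[0,0,0,0,-22.5,-2,1],[0,0,0,0,-27,-2,1],[0,0,0,-4.7,-28.7,-2,1],[0,0,0,-9.4,-30.3,-2,1],[0,0,0,-14.1,-32,-2,1],[0,0,0,-18.8,-33.6,-2,1],[0,0,0,-18.8,-33.6,-2,1]]]'
```

```text
t: 1.25
tool_pos: [255.1, 233.2, 253.9]
tcp_rot: [0.001, 0.123, 0.992, -0.0]
contact_force: [-0.3, 0.7, 0.3]
opening: 92.2
```

```bash
python3 -m handwheel '[[[0,0,0,-3.2,-3.5,0,1],[0,0,0,-6.4,-7,0,1],[0,0,0,-10.9,-7,0,1],[0,0,0,-15.3,-6.9,0,1],[0,0,0,-19.7,-6.8,0,1],[0,0,0,-24.2,-6.7,0,1],[0,0,0,-28.6,-6.6,0,1],[0,0,0,-33.1,-6.6,0,1],[0,0,0,-33.1,-6.6,0,1],[0,0,0,-33.1,-6.6,0,1]]]'
python3 - <<'E'
from h import *
im,C,s=grab("wrist","d_w"); grab("top","d_top"); print(s["tool_pos"],s["tcp_rot"],C[2])
np.savez("d_w.npz",pos=s["tool_pos"],rot=s["tcp_rot"])
E
```

```text
t: 2.25
tool_pos: [556.6, 94.9, 252.7]
tcp_rot: [-0.001, 0.119, 0.993, -0.0]
contact_force: [-0.1, 0.3, -0.0]
opening: 92.0
[556.56727382  94.92793    252.65532026] [-1.01979896e-03  1.18790281e-01  9.92918831e-01 -1.55212546e-04] [488.67434379 111.34265839 403.13975383]
```

View pics/d_w.png

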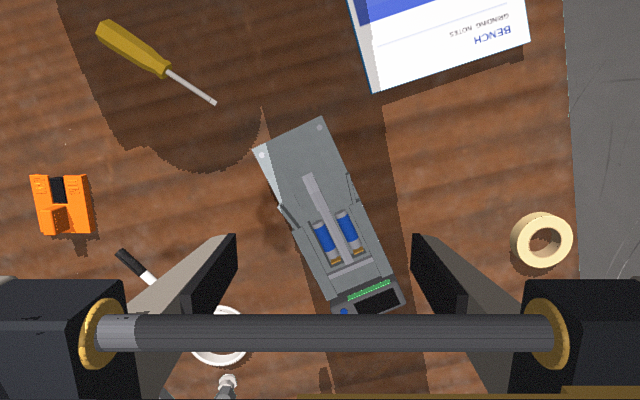

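Run:
```python
import cv2
im=cv2.imread("pics/d_w_raw.png"); cv2.imwrite("pics/e.png",cv2.resize(im[105:325,235:415],None,fx=2.7,fy=2.7,interpolation=cv2.INTER_CUBIC))
cv2.imwrite("pics/f.png",cv2.resize(im[160:260,15:115],None,fx=5,fy=5,interpolation=cv2.INTER_CUBIC))
```

```text
(no output)
```

View pics/e.png

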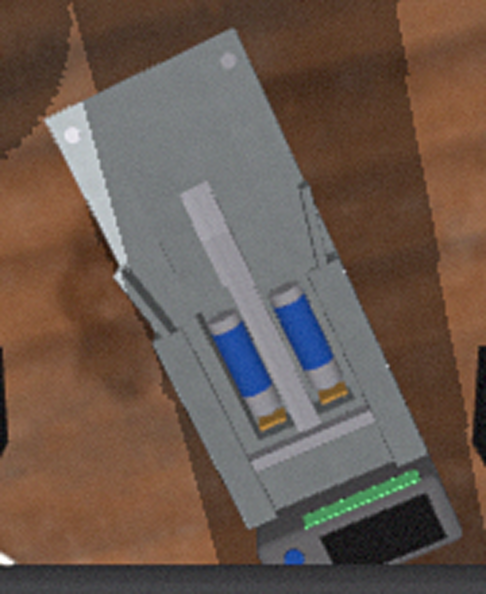

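View pics/f.png

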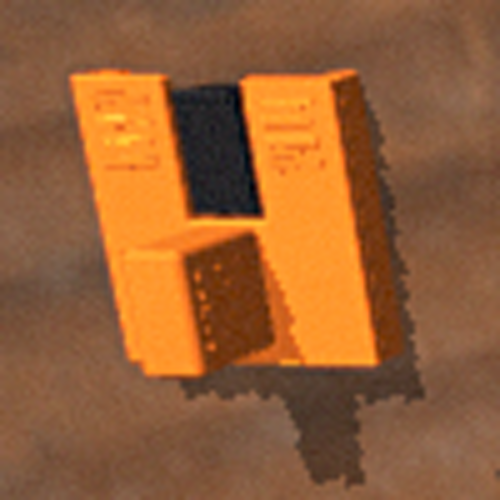

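```bash
cat >> h.py <<'E'
def camf(f):
    d=np.load(f); return cam("wrist",dict(tcp_rot=d["rot"],tool_pos=d["pos"]))
E
python3 - <<'E'
from h import *
C=camf("d_w.npz"); p=lambda x,y,z: onplane(C,(235+x/2.7,105+y/2.7),z)[0]
A=p(46,121,45);B=p(235,29,45);L1=p(155,340,60.2);R1=p(342,265,60.2);L2=p(248,527,60.2);R2=p(428,458,60.2)
for n,q in zip("A B L1 R1 L2 R2".split(),[A,B,L1,R1,L2,R2]): print(n,q.round(1))
print("width",np.linalg.norm(A-B),np.linalg.norm(L1-R1),"rail len",np.linalg.norm(L2-L1),np.linalg.norm(R2-R1), "rear->railstart",np.linalg.norm((A+B-L1-R1)[:2])/2)
ang=lambda v:np.degrees(np.arctan2(v[1],v[0]))
print(ang((L2+R2-A-B)/2),ang((L1+R1-A-B)/2),ang(L2-L1),ang(R2-R1), ang(A-B)+0, )
Q=[p(*a) for a in[(197,188,45),(215,235,50.5),(217,288,50.5),(252,463,50),(370,412,50)]]
th=np.radians(ang((L2+R2-A-B)/2)); u=np.array([np.cos(th),np.sin(th),0]); O=(A+B)/2+110*u
O2=(L1+R1)/2+16*u;O3=(L2+R2)/2-74*u; print("O",O,O2,O3)
v=np.array([-u[1],u[0],0])
for q in Q: print("strip",((q-O)@u).round(1),((q-O)@v).round(1))
# cover
c=lambda x,y,z: onplane(C,(15+x/5,160+y/5),z)[0]
# rear plate corners top z=11: 
a=c(72,75,11);b=c(355,72,11);d=c(378,364,11);e=c(132,362,11)
print("cover",a.round(1),b.round(1),d.round(1),e.round(1),"rear w",np.linalg.norm(a-b),"len",np.linalg.norm(b-d))
print("yaw",ang(d-b), ang(b-a)-90,ang(a-b)-90)
r1=c(123,252,35);r2=c(190,250,35);r3=c(262,232,35);r4=c(200,372,35);r5=c(140,372,35)
print("rib rear w",np.linalg.norm(r1-r2),"len",np.linalg.norm(r4-r2),ang(r4-r2),r1.round(1),r2.round(1),r4.round(1),r5.round(1))
E
```

```text
A [506.7  30.9  45. ]
B [490.5 109.1  45. ]
L1 [596.9  51.4  60.2]
R1 [584.5 128.2  60.2]
L2 [684.   67.7  60.2]
R2 [670.9 145.1  60.2]
width 79.80886670039874 77.7930151794115 rail len 88.61062996574863 88.06341483178748 rear->railstart 94.21138320945008
11.496960390379975 12.121831870604593 10.594386539948403 11.0681364362692 -78.31941230295209
O [606.37127484  91.92200642  45.        ] [606.36813814  92.96986122  60.2       ] [604.93672057  91.63022231  60.2       ]
strip -62.1 1.1
strip -43.3 0.0
strip -23.7 -8.4
strip 50.6 -27.7
strip 50.3 25.5
cover [ 475.9 -233.8   11. ] [ 490.5 -170.2   11. ] [ 557.9 -193.4   11. ] [ 543.6 -250.6   11. ] rear w 65.24088847776196 len 71.23183263432018
yaw -18.955499567265996 -12.959762818767246 -192.95976281876727
rib rear w 14.956813351476143 len 28.794100016657328 -20.25049183326481 [ 515.9 -219.2   35. ] [ 519.  -204.6   35. ] [ 546.  -214.6   35. ] [ 542.8 -227.7   35. ]
```

```bash
python3 -m handwheel '[[[0,0,0,0,-4.6,1,1],[0,0,0,0.5,-9.2,2,1],[0,0,0,1,-13.8,3,1],[0,0,0,1.5,-18.4,4,1],[0,0,0,2,-23,5,1],[0,0,0,2.4,-27.6,6.3,1],[0,0,0,2.4,-31.7,6.3,1],[0,0,0,2.4,-31.7,6.3,1],[0,0,0,2.4,-31.7,6.3,1]]]'
python3 - <<'E'
from h import *
im,C,s=grab("wrist","g_w"); print(s["tool_pos"],s["tcp_rot"])
np.savez("g_w.npz",pos=s["tool_pos"],rot=s["tcp_rot"])
E
```

```text
t: 3.25
tool_pos: [458.1, -207.6, 190.9]
tcp_rot: [0.0, 0.119, 0.993, 0.0]
contact_force: [0.9, 0.3, 0.6]
opening: 92.2
[ 458.12255981 -207.57365766  190.94147223] [1.34100539e-04 1.19424741e-01 9.92843232e-01 1.73209552e-04]
```

View pics/g_w.png

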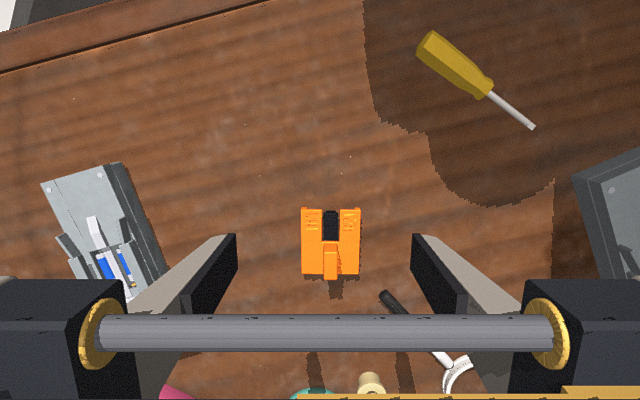

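Run:
```python
from h import *
im=cv2.imread("pics/g_w_raw.png"); C=camf("g_w.npz")
hsv=cv2.cvtColor(im,cv2.COLOR_BGR2HSV)
m=cv2.inRange(hsv,(5,170,120),(25,255,255)); m[:, :280]=0;m[:,390:]=0
cs=cv2.findContours(m,cv2.RETR_EXTERNAL,cv2.CHAIN_APPROX_NONE)[0]; c=max(cs,key=cv2.contourArea)
print(cv2.boundingRect(c), cv2.minAreaRect(c))
cv2.imwrite("pics/g2.png",cv2.resize(im[195:295,280:390],None,fx=6,fy=6,interpolation=cv2.INTER_CUBIC))
```

```text
(301, 207, 60, 73) ((330.5, 243.0), (72.0, 59.0), 90.0)
```

View pics/g2.png

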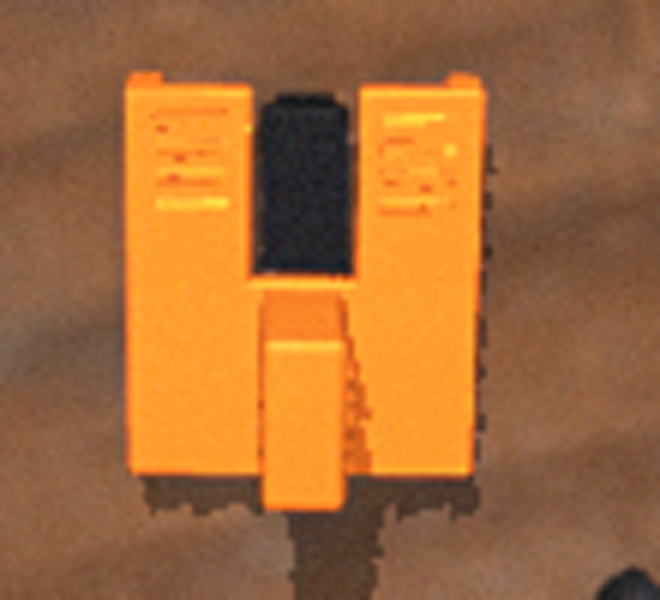

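Run:
```python
from h import *
C=camf("g_w.npz"); c=lambda x,y,z: onplane(C,(280+x/6,195+y/6),z)[0]
ang=lambda v:np.degrees(np.arctan2(v[1],v[0]))
a=c(126,88,11);b=c(487,88,11);d=c(473,474,11);e=c(130,473,11)
r1=c(265,342,35);r2=c(345,342,35);r3=c(345,511,35);r4=c(263,511,35)
r5=c(262,291,11);r6=c(346,291,11)
for n,q in dict(rl=a,rr=b,fr=d,fl=e,r1=r1,r2=r2,r3=r3,r4=r4,r5=r5,r6=r6).items(): print(n,q.round(1))
n=np.linalg.norm
print("w",n(a-b),n(d-e),"l",n(a-e),n(b-d),"rib",n(r1-r2),n(r3-r4),n(r1-r4),n(r2-r3))
print("yaw",ang(d-b),ang(e-a),ang(r4-r1),ang(r3-r2),ang(b-a)-90,ang(d-e)-90)
print("centre",(a+b+d+e)/4,"rib c",(r1+r2+r3+r4)/4, "tool x ang", 180+0*1, C[1][:,0])
```

```text
rl [ 475.4 -234.9   11. ]
rr [ 489.5 -176.8   11. ]
fr [ 557.2 -193.8   11. ]
fl [ 542.9 -251.7   11. ]
r1 [ 514.9 -220.8   35. ]
r2 [ 517.9 -208.5   35. ]
r3 [ 546.5 -215.1   35. ]
r4 [ 543.4 -228.1   35. ]
r5 [ 515.5 -221.4   11. ]
r6 [ 518.9 -207.6   11. ]
w 59.78058594869636 59.710588236913324 l 69.62850385778691 69.82064305736243 rib 12.692598716073407 13.303530523494427 29.43321312817328 29.433295326712805
yaw -14.079283051703142 -14.022597476182733 -14.258282789234503 -13.069000658770936 -13.655838853538015 -13.839747045267657
centre [ 516.22851276 -214.28736086   11.        ] rib c [ 530.67021489 -218.12198933   35.        ] tool x ang 180 [2.36055884e-01 9.71739474e-01 1.21439597e-04]
```

```bash
python3 -m handwheel '[[[0,0,0,-3,0.3,3,0.5],[0,0,0,-6,0.7,6,0.5],[0,0,0,-7.3,0.7,10,0.5],[0,0,0,-7.3,0.7,11,0.5],[0,0,0,-7.3,0.7,11,0.5],[0,0,0,-7.3,0.7,11,0.5]]]'
python3 - <<'E'
from h import *
im,C,s=grab("wrist","i_w"); print(s["tool_pos"],s["tcp_rot"],s["opening"])
d=np.array([530.8,-217.9,37])-s["tool_pos"]; q=s["tcp_rot"]; print(R.from_quat([q[1],q[2],q[3],q[0]]).as_matrix().T@d/10)
E
```

```text
t: 3.9
tool_pos: [531.4, -217.5, 81.8]
tcp_rot: [0.0, 0.118, 0.993, -0.0]
contact_force: [-0.2, -0.5, 0.2]
opening: 46.5
[ 531.41507097 -217.51436712   81.81936463] [ 1.45311531e-04  1.18125407e-01  9.92998674e-01 -1.81674496e-05] 46.497634471246364
[ 0.05205645 -0.05190861  4.4819215 ]
```

View pics/i_w.png

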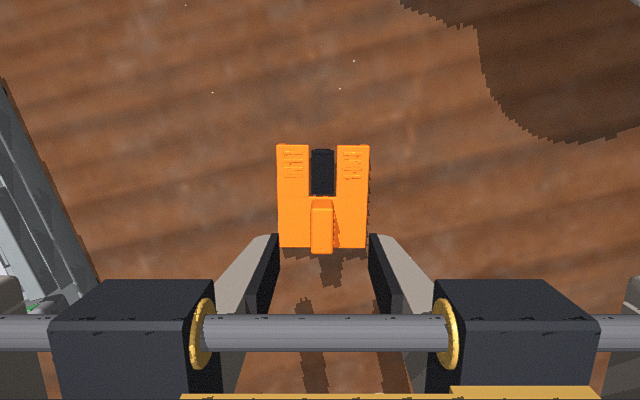

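```bash
python3 -m handwheel '[[[0,0,0,0,0,2.2,0.5],[0,0,0,0,0,4.4,0.5],[0,0,0,0,0,4.4,0.5],[0,0,0,0,0,4.4,0.1],[0,0,0,0,0,4.4,0.05],[0,0,0,0,0,4.4,0.05],[0,0,0,0,0,4.4,0.05],[0,0,0,0,0,4.4,0.05],[0,0,0,0,0,4.4,0.05],[0,0,0,0,0,4.4,0.05]]]' 15
python3 - <<'E'
from h import *
im,C,s=grab("wrist","j_w"); print(s["tool_pos"],s["tcp_rot"],s["opening"],s["contact_force"])
E
```

```text
t: 4.95
tool_pos: [532.0, -218.6, 37.4]
tcp_rot: [0.0, 0.119, 0.993, -0.0]
contact_force: [-1.5, 0.5, 7.5]
opening: 13.6
[ 531.96524435 -218.55175067   37.37443781] [ 4.55174718e-04  1.18707342e-01  9.92929174e-01 -1.20743114e-04] 13.604547097131364 [-1.48036982  0.51554458  7.54760631]
```

View pics/j_w.png

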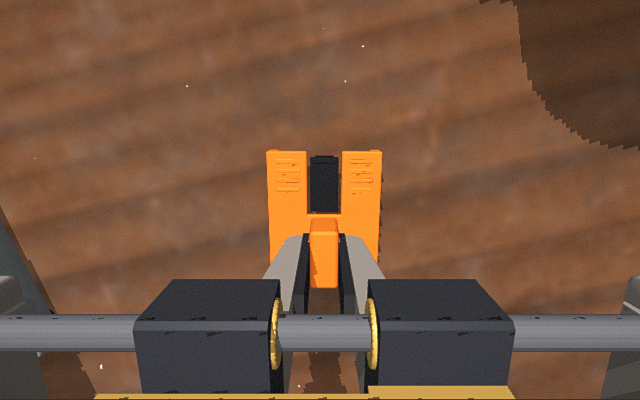

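```bash
python3 -m handwheel '[[[0,0,0,0,0,-2,0.05],[0,0,0,0,0,-6,0.05],[0,0,0,0,0,-10,0.05],[0,0,0,0,0,-11,0.05],[0,0,-4,0.9,5,-11,0.05],[0,0,-8,1.8,9.5,-11,0.05],[0,0,-12.5,2.7,14,-11,0.05],[0,0,-17,3.6,18.5,-11,0.05],[0,0,-21,4.5,23,-11,0.05],[0,0,-25.2,5.2,26.5,-11,0.05],[0,0,-25.2,5.5,29.4,-11,0.05],[0,0,-25.2,5.5,29.4,-11,0.05],[0,0,-25.2,5.5,29.4,-11,0.05],[0,0,-25.2,5.5,29.4,-11,0.05]]]'
python3 - <<'E'
from h import *
im,C,s=grab("wrist","k_w"); print(s["tool_pos"],s["tcp_rot"],s["opening"],s["contact_force"])
np.savez("k_w.npz",pos=s["tool_pos"],rot=s["tcp_rot"])
a=np.array(s["tcp_rot"][1:3]); print("cover yaw",2*np.degrees(np.arctan2(a[1],a[0]))-180)
E
```

```text
t: 6.4
tool_pos: [546.9, 79.5, 146.1]
tcp_rot: [-0.0, -0.101, 0.995, -0.0]
contact_force: [0.2, -0.4, -0.8]
opening: 14.1
[546.89886301  79.50521026 146.14165961] [-4.73298772e-04 -1.00601349e-01  9.94926691e-01 -1.55149323e-04] 14.114856802533467 [ 0.24144843 -0.44467576 -0.82793936]
cover yaw 11.547601145855253
```

View pics/k_w.png

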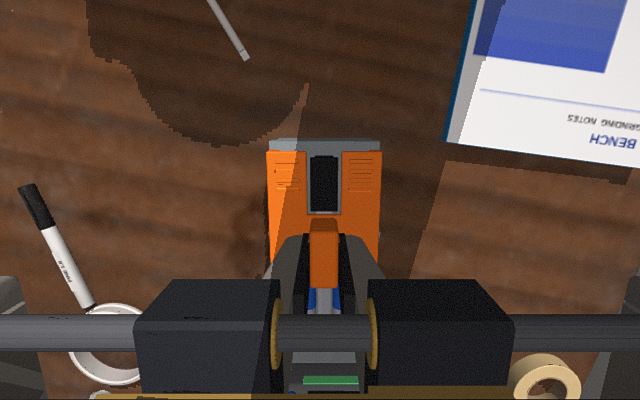

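Run:
```python
import cv2
im=cv2.imread("pics/k_w_raw.png"); cv2.imwrite("pics/k2.png",cv2.resize(im[125:225,255:395],None,fx=5,fy=5,interpolation=cv2.INTER_CUBIC))
```

```text
(no output)
```

View pics/k2.png

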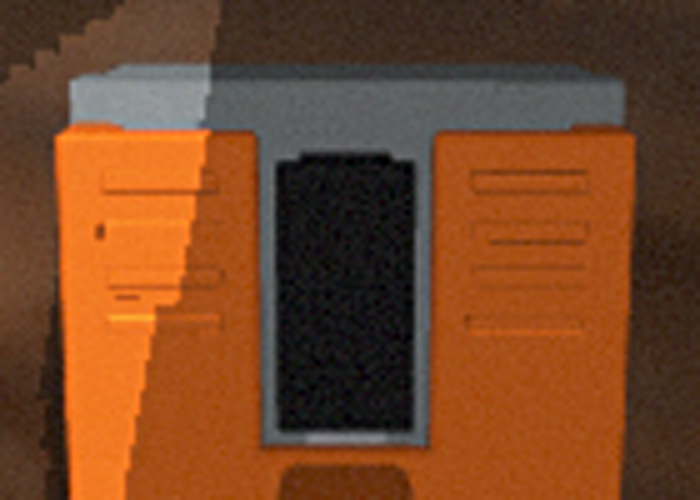

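```bash
cat > m.py <<'E'
from h import *
C=camf("k_w.npz"); c=lambda x,y,z: onplane(C,(255+x/5,125+y/5),z)[0]
ang=lambda v:np.degrees(np.arctan2(v[1],v[0])); n=np.linalg.norm
A=c(70,78,45);B=c(625,78,45);a=c(57,133,119.7);b=c(635,131,119.7);S=c(345,438,45)
print(A,B,n(A-B),ang(B-A)-90,"cover",a,b,n(a-b),ang(b-a)-90)
for yaw in (11.2,11.5):
    th=np.radians(yaw);u=np.array([np.cos(th),np.sin(th),0]);v=np.array([-u[1],u[0],0])
    D=(a+b)/2-(A+B)/2; print(yaw,"O",(A+B)/2+110*u,"rear plate minus readout rear",D@u,D@v,"strip start",-110+(S-(A+B)/2)@u,(S-(A+B)/2)@v)
    T=np.array([546.9,79.5,0]); print("TCP in cover x",(T-(a+b)/2)@u-35,(T-(a+b)/2)@v)
E
python3 m.py
```

```text
[504.97410211  30.5192892   45.        ] [488.90749508 108.69792279  45.        ] 79.81249658777038 11.613247377627033 cover [502.77444412  40.40465744 119.7       ] [490.71969756  98.05133733 119.7       ] 58.89360420842369 11.811168388174778
11.2 O [604.84586568  90.97438463  45.        ] rear plate minus readout rear -0.263965504782331 -0.335731398807188 strip start -56.111365625287775 0.04898376550022121
TCP in cover x 16.192950176986308 0.33495226434346925
11.5 O [604.7325161   91.53907879  45.        ] rear plate minus readout rear -0.26571976386972995 -0.3343446828484594 strip start -56.1118478401298 -0.23317584646770584
TCP in cover x 16.194002234633146 0.0669032373503402
```

```bash
python3 -m handwheel '[[[0,0,0,0.6,0.03,2,0.05],[0,0,0,0.6,0.03,4,0.05],[0,0,0,0.6,0.03,5.6,0.05],[0,0,0,0.6,0.03,6.0,0.05],[0,0,0,0.6,0.03,6.1,0.05],[0,0,0,0.6,0.03,6.1,0.05]]]';  python3 -m handwheel '[[[0,0,0,0,0,0.1,0.05],[0,0,0,0,0,0.2,0.05],[0,0,0,0,0,0.2,0.05]]]'
```

```text
t: 7.05
tool_pos: [541.8, 79.0, 86.1]
tcp_rot: [0.0, -0.1, 0.995, 0.0]
contact_force: [-0.3, -0.2, 0.1]
opening: 13.7
t: 7.35
tool_pos: [541.6, 79.5, 83.9]
tcp_rot: [0.0, -0.101, 0.995, 0.0]
contact_force: [-0.5, -0.6, -0.1]
opening: 14.1
```

```bash
python3 -m handwheel '[[[0,0,0,0,0,0.1,0.05],[0,0,0,0,0,0.1,0.05]]]';  python3 -m handwheel '[[[0,0,0,0,0,0.06,0.05],[0,0,0,0,0,0.06,0.05]]]'
```

```text
t: 7.55
tool_pos: [541.3, 79.5, 82.6]
tcp_rot: [-0.0, -0.101, 0.995, -0.0]
contact_force: [0.2, 0.7, -1.0]
opening: 14.0
t: 7.75
tool_pos: [541.4, 79.5, 82.4]
tcp_rot: [0.0, -0.101, 0.995, 0.0]
contact_force: [-1.1, -0.6, 4.4]
opening: 14.0
```

```bash
python3 -m handwheel '[[[0,0,0,0,0,0,0.2],[0,0,0,0,0,0,0.35],[0,0,0,0,0,0,0.35],[0,0,0,0,0,-0.1,0.35],[0,0,0,0,0,-2.5,0.35],[0,0,0,0,0,-5,0.35],[0,0,0,0,0,-5,0.35]]]'
python3 - <<'E'
from h import *
im,C,s=grab("wrist","l_w"); print(s["tool_pos"],s["tcp_rot"],s["opening"],s["contact_force"])
np.savez("l_w.npz",pos=s["tool_pos"],rot=s["tcp_rot"])
im=cv2.imread("pics/l_w_raw.png"); cv2.imwrite("pics/l2.png",cv2.resize(im[125:285,235:415],None,fx=3.7,fy=3.7,interpolation=cv2.INTER_CUBIC))
E
```

```text
t: 8.45
tool_pos: [543.4, 79.7, 134.8]
tcp_rot: [0.002, -0.101, 0.995, 0.0]
contact_force: [0.3, 1.3, -0.3]
opening: 31.8
[543.38433093  79.69192011 134.83491141] [ 2.42996856e-03 -1.00836040e-01  9.94900085e-01  9.59945916e-05] 31.848359568171112 [ 0.26781405  1.32707165 -0.34874745]
```

View pics/l_w.png

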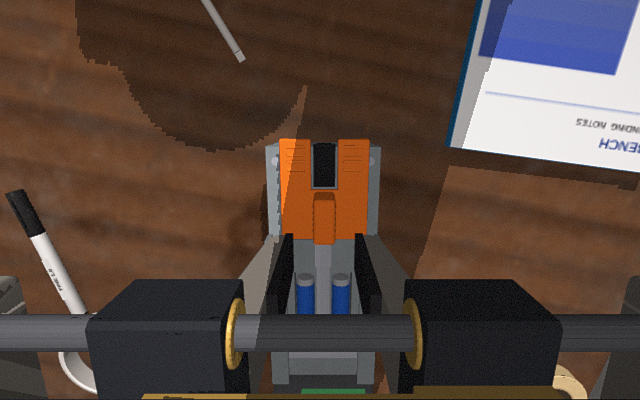

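View pics/l2.png

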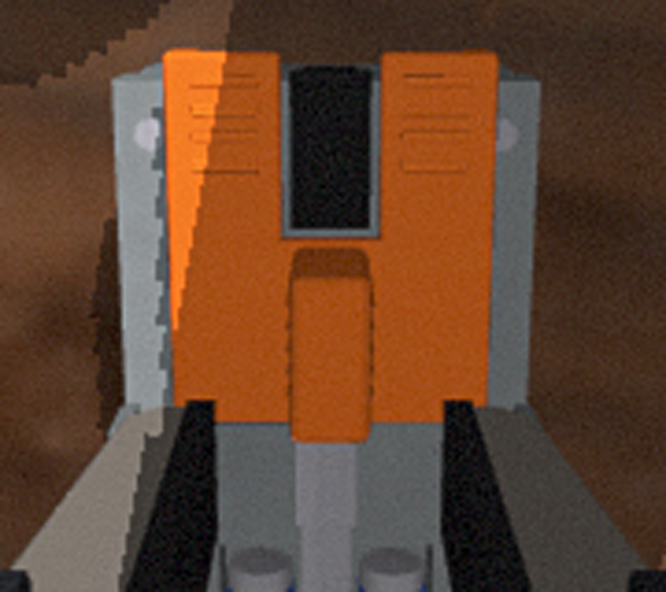

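```bash
python3 -m handwheel '[[[0,0,0,1.5,0,0,0],[0,0,0,3.2,0,0,0],[0,0,0,3.2,0,0,0],[0,0,0,3.2,0,0,0],[0,0,0,3.2,0,0,0]]]' 20
python3 - <<'E'
from h import *
im,C,s=grab("wrist","n_w"); print(s["tool_pos"],s["tcp_rot"],s["opening"],s["contact_force"])
np.savez("n_w.npz",pos=s["tool_pos"],rot=s["tcp_rot"])
im=cv2.imread("pics/n_w_raw.png"); cv2.imwrite("pics/n2.png",cv2.resize(im[125:315,215:435],None,fx=3.5,fy=3.0,interpolation=cv2.INTER_CUBIC))
E
```

```text
t: 9.0
tool_pos: [510.8, 73.1, 131.8]
tcp_rot: [0.0, -0.101, 0.995, 0.0]
contact_force: [0.0, 0.3, 0.3]
opening: 0.5
[510.83936488  73.13888696 131.77651159] [ 2.10732315e-04 -1.00817821e-01  9.94904881e-01  1.47907049e-05] 0.5268128500343148 [0.00831837 0.346814   0.29633188]
```

View pics/n2.png

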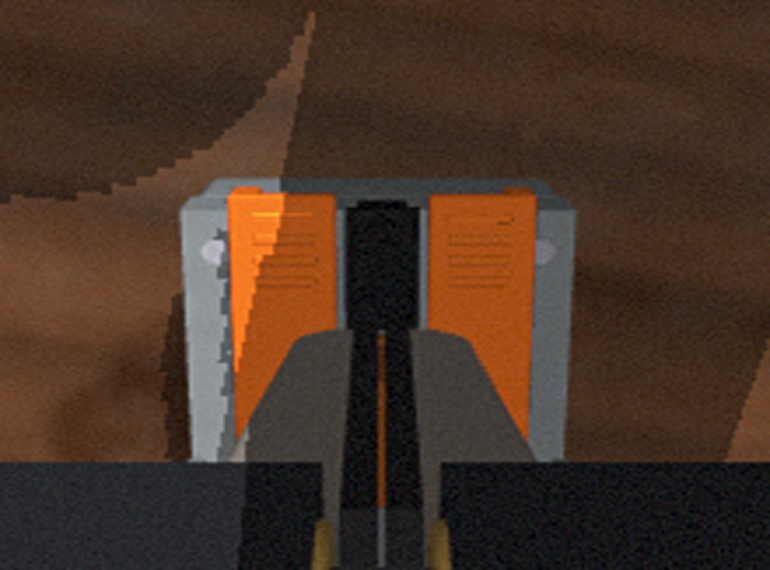

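Run:
```python
from h import *
C=camf("n_w.npz"); n=np.linalg.norm
a,b=onplane(C,[(280.4,190.7),(367.9,190.3)],56);A,B=onplane(C,[(267,195.7),(379.3,195.7)],45)
ang=lambda v:np.degrees(np.arctan2(v[1],v[0]))
th=np.radians(11.55);u=np.array([np.cos(th),np.sin(th),0]);v=np.array([-u[1],u[0],0])
D=(a+b)/2-(A+B)/2;O=(A+B)/2+110*u
print(n(a-b),n(A-B),ang(b-a)-90,ang(B-A)-90,"cover origin in readout",-110+D@u+35,D@v,"O",O)
T=np.array([510.84,73.14,0]);print("TCP in readout",(T-O)@u,(T-O)@v,"in cover x",(T-(a+b)/2)@u-35)
```

```text
58.66377043126735 79.2614925860765 11.907121847897443 11.63905598139712 cover origin in readout -81.22111665429698 0.6721900101976808 O [605.4920814   91.86870208  45.        ]
TCP in readout -96.48532688881568 0.6020716509027721 in cover x -15.264210234518721
```

```bash
python3 -m handwheel '[[[0,0,0,0,0,2.5,0],[0,0,0,0,0,4.5,0],[0,0,0,0,-0.03,4.8,0],[0,0,0,0,-0.03,4.8,0],[0,0,0,-0.4,-0.03,4.8,0],[0,0,0,-0.4,-0.03,4.8,0]]]';  python3 -m handwheel '[[[0,0,0,-0.3,0,0,0],[0,0,0,-0.6,0,0,0],[0,0,0,-0.9,0,0,0],[0,0,0,-1.2,0,0,0]]]'
```

```text
t: 9.65
tool_pos: [515.5, 73.7, 85.0]
tcp_rot: [0.001, -0.101, 0.995, 0.0]
contact_force: [0.0, -0.0, -0.7]
opening: 0.6
t: 10.05
tool_pos: [526.1, 76.0, 84.1]
tcp_rot: [0.0, -0.101, 0.995, -0.0]
contact_force: [-1.3, -1.3, 0.9]
opening: 0.3
```

```bash
python3 -m handwheel '[[[0,0,0,-0.3,0,0.05,0],[0,0,0,-0.6,0,0.05,0],[0,0,0,-0.9,0,0.05,0],[0,0,0,-1.2,0,0.05,0],[0,0,0,-1.3,0,0.05,0]]]'
python3 - <<'E'
from h import *
im,C,s=grab("wrist","o_w"); print(s["tool_pos"],s["contact_force"])
im=cv2.imread("pics/o_w_raw.png"); cv2.imwrite("pics/o2.png",cv2.resize(im[125:315,215:435],None,fx=3.5,fy=3.0,interpolation=cv2.INTER_CUBIC))
grab("scene","o_s",4,(255,140,355,220))
E
```

```text
t: 10.55
tool_pos: [539.0, 78.6, 83.4]
tcp_rot: [0.0, -0.101, 0.995, 0.0]
contact_force: [-1.2, -0.2, 1.6]
opening: 0.4
[538.95883433  78.62678751  83.44588933] [-1.16902046 -0.16164829  1.63064577]
```

View pics/o2.png

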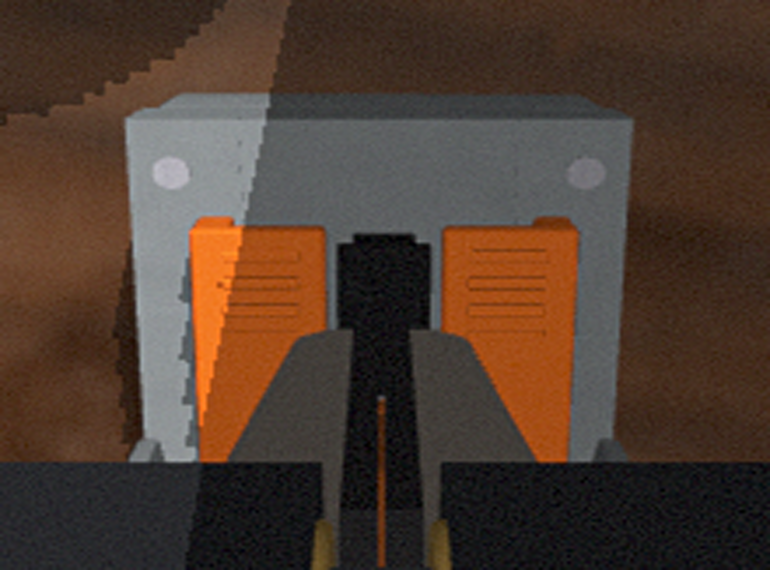

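View pics/o_s.png

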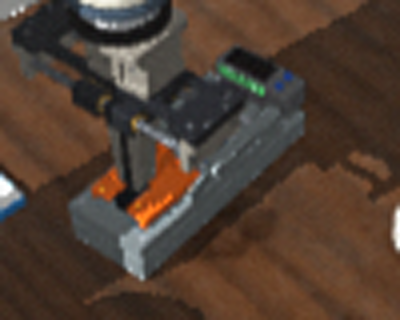

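```bash
python3 -m handwheel '[[[0,0,0,-0.15,0,0,0],[0,0,0,-0.3,0,0,0],[0,0,0,-0.45,0,0,0],[0,0,0,-0.6,0,0,0]]]';  python3 -m handwheel '[[[0,0,0,-0.15,0,0,0],[0,0,0,-0.3,0,0,0],[0,0,0,-0.45,0,0,0]]]';python3 -m handwheel '[[[0,0,0,-0.15,0,0,0],[0,0,0,-0.3,0,0,0],[0,0,0,-0.45,0,0,0]]]'
```

```text
t: 11.05
tool_pos: [544.5, 79.8, 83.5]
tcp_rot: [0.0, -0.101, 0.995, 0.0]
contact_force: [-0.5, -0.4, 0.1]
opening: 0.6
t: 11.35
tool_pos: [548.9, 80.7, 83.5]
tcp_rot: [-0.0, -0.101, 0.995, -0.0]
contact_force: [-1.1, 0.5, 0.4]
opening: 0.7
t: 11.65
tool_pos: [553.3, 81.6, 83.5]
tcp_rot: [-0.0, -0.101, 0.995, -0.0]
contact_force: [-0.5, -0.2, -0.8]
opening: 0.2
```

```bash
python3 -m handwheel '[[[0,0,0,-0.15,0,0,0],[0,0,0,-0.3,0,0,0],[0,0,0,-0.45,0,0,0],[0,0,0,-0.6,0,0,0]]]';  python3 -m handwheel '[[[0,0,0,-0.15,0,0,0],[0,0,0,-0.3,0,0,0]]]';python3 -m handwheel '[[[0,0,0,-0.15,0,0,0],[0,0,0,-0.3,0,0,0]]]'
```

```text
t: 12.05
tool_pos: [559.2, 82.8, 83.5]
tcp_rot: [0.0, -0.101, 0.995, -0.0]
contact_force: [-0.9, -0.5, 1.6]
opening: 0.4
t: 12.25
tool_pos: [562.1, 83.4, 83.5]
tcp_rot: [-0.0, -0.101, 0.995, -0.0]
contact_force: [-1.1, 0.2, -0.0]
opening: 0.8
t: 12.45
tool_pos: [565.1, 84.0, 83.5]
tcp_rot: [-0.0, -0.101, 0.995, -0.0]
contact_force: [-0.5, -0.6, 0.7]
opening: 0.3
```

```bash
python3 -m handwheel '[[[0,0,0,-0.15,0,0,0],[0,0,0,-0.3,0,0,0]]]';  python3 -m handwheel '[[[0,0,0,-0.15,0,0,0],[0,0,0,-0.3,0,0,0]]]';python3 -m handwheel '[[[0,0,0,-0.15,0,0,0],[0,0,0,-0.3,0,0,0]]]'
```

```text
t: 12.65
tool_pos: [567.9, 84.6, 83.5]
tcp_rot: [-0.0, -0.101, 0.995, -0.0]
contact_force: [-1.7, -0.7, 2.1]
opening: 0.5
t: 12.85
tool_pos: [570.8, 85.1, 83.5]
tcp_rot: [-0.0, -0.101, 0.995, -0.0]
contact_force: [-2.9, -0.1, 1.9]
opening: 0.6
t: 13.05
tool_pos: [573.8, 85.8, 83.5]
tcp_rot: [-0.0, -0.101, 0.995, -0.0]
contact_force: [-2.1, -0.4, 1.7]
opening: 0.8
```

```bash
python3 -m handwheel '[[[0,0,0,-0.15,0,0,0],[0,0,0,-0.3,0,0,0]]]';  python3 -m handwheel '[[[0,0,0,-0.15,0,0,0],[0,0,0,-0.3,0,0,0]]]';python3 -m handwheel '[[[0,0,0,-0.15,0,0,0],[0,0,0,-0.3,0,0,0]]]'; python3 -m handwheel '[[[0,0,0,-0.15,0,0,0],[0,0,0,-0.3,0,0,0]]]';python3 -m handwheel '[[[0,0,0,-0.15,0,0,0],[0,0,0,-0.3,0,0,0]]]'
```

```text
t: 13.25
tool_pos: [576.7, 86.4, 83.5]
tcp_rot: [-0.0, -0.101, 0.995, -0.0]
contact_force: [-2.9, -1.4, 2.7]
opening: 0.8
t: 13.45
tool_pos: [579.3, 86.9, 83.4]
tcp_rot: [-0.001, -0.101, 0.995, -0.0]
contact_force: [-4.9, -1.3, 3.8]
opening: 0.3
t: 13.65
tool_pos: [581.9, 87.5, 83.3]
tcp_rot: [-0.001, -0.101, 0.995, -0.0]
contact_force: [-4.5, -0.9, 3.0]
opening: 0.1
t: 13.85
tool_pos: [584.7, 88.0, 83.3]
tcp_rot: [-0.001, -0.101, 0.995, -0.0]
contact_force: [-5.8, -1.3, 3.8]
opening: 0.5
t: 14.05
tool_pos: [587.5, 88.6, 83.2]
tcp_rot: [-0.001, -0.101, 0.995, -0.0]
contact_force: [-6.9, -0.7, 3.3]
opening: 0.4
```

```bash
python3 - <<'E'
from h import *
im,C,s=grab("wrist","p_w",1)
im=cv2.imread("pics/p_w_raw.png"); cv2.imwrite("pics/p2.png",cv2.resize(im[125:315,215:435],None,fx=3.5,fy=3.0,interpolation=cv2.INTER_CUBIC)); print(s["contact_force"],s["tool_pos"])
E
python3 -m handwheel '[[[0,0,0,-0.12,0,0,0],[0,0,0,-0.24,0,0,0]]]';  python3 -m handwheel '[[[0,0,0,-0.12,0,0,0],[0,0,0,-0.24,0,0,0]]]';python3 -m handwheel '[[[0,0,0,-0.12,0,0,0],[0,0,0,-0.24,0,0,0]]]'
```

```text
[-6.90538488 -0.72096221  3.34273521] [587.45637551  88.60535774  83.15679033]
t: 14.3
tool_pos: [589.7, 89.0, 83.1]
tcp_rot: [-0.001, -0.101, 0.995, -0.0]
contact_force: [-7.9, -0.6, 3.2]
opening: 0.6
t: 14.5
tool_pos: [592.0, 89.5, 83.1]
tcp_rot: [-0.001, -0.101, 0.995, -0.0]
contact_force: [-6.4, -2.4, 4.0]
opening: 0.4
t: 14.7
tool_pos: [594.4, 89.9, 83.1]
tcp_rot: [-0.001, -0.101, 0.995, -0.0]
contact_force: [-6.3, -2.4, 2.8]
opening: 0.5
```

View pics/p2.png

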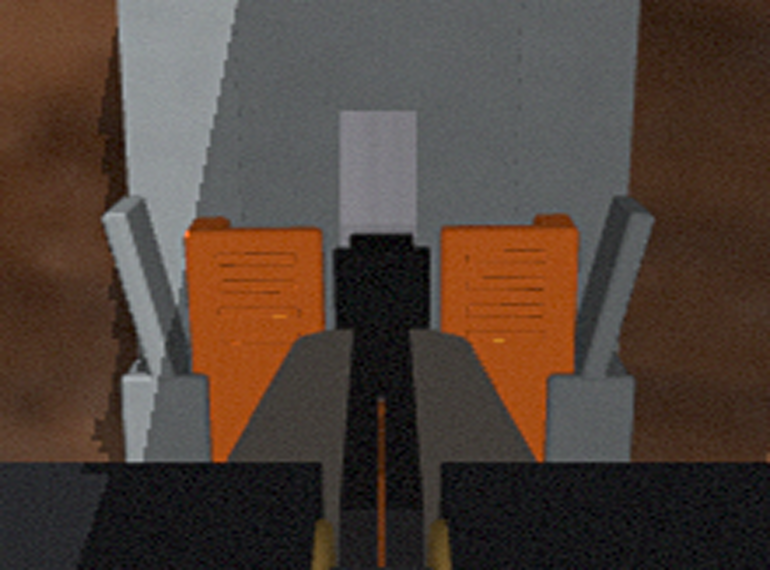

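```bash
python3 -m handwheel '[[[0,0,0,-0.1,0,0,0],[0,0,0,-0.2,0,0,0]]]';  python3 -m handwheel '[[[0,0,0,-0.1,0,0,0],[0,0,0,-0.2,0,0,0]]]';python3 -m handwheel '[[[0,0,0,-0.1,0,0,0],[0,0,0,-0.2,0,0,0]]]'
```

```text
t: 14.9
tool_pos: [596.3, 90.4, 83.0]
tcp_rot: [-0.001, -0.101, 0.995, -0.0]
contact_force: [-6.3, -1.8, 3.0]
opening: 0.3
t: 15.1
tool_pos: [598.2, 90.7, 83.0]
tcp_rot: [-0.001, -0.101, 0.995, -0.0]
contact_force: [-6.2, -0.4, 2.7]
opening: 0.5
t: 15.3
tool_pos: [600.2, 91.2, 83.0]
tcp_rot: [-0.001, -0.101, 0.995, -0.0]
contact_force: [-6.1, -1.3, 3.1]
opening: 0.5
```

```bash
for i in 1; do python3 -m handwheel '[[[0,0,0,-0.05,0,0,0],[0,0,0,-0.1,0,0,0]]]'; python3 -m handwheel '[[[0,0,0,-0.05,0,0,0],[0,0,0,-0.1,0,0,0]]]'; python3 -m handwheel '[[[0,0,0,-0.05,0,0,0],[0,0,0,-0.1,0,0,0]]]'; done
```

```text
t: 15.5
tool_pos: [601.3, 91.4, 83.0]
tcp_rot: [-0.001, -0.101, 0.995, -0.0]
contact_force: [-4.5, -1.0, 0.8]
opening: 0.3
t: 15.7
tool_pos: [602.4, 91.6, 83.0]
tcp_rot: [-0.001, -0.101, 0.995, -0.0]
contact_force: [-5.8, -1.2, 0.8]
opening: 0.4
t: 15.9
tool_pos: [603.4, 91.8, 82.9]
tcp_rot: [-0.001, -0.101, 0.995, -0.0]
contact_force: [-4.8, -1.6, 1.2]
opening: 0.5
```

```bash
python3 -m handwheel '[[[0,0,0,-0.05,0,0,0],[0,0,0,-0.05,0,0,0]]]'; python3 -m handwheel '[[[0,0,0,-0.05,0,0,0],[0,0,0,-0.05,0,0,0]]]'; python3 -m handwheel '[[[0,0,0,-0.05,0,0,0],[0,0,0,-0.05,0,0,0]]]'
```

```text
t: 16.1
tool_pos: [604.3, 92.0, 83.0]
tcp_rot: [-0.001, -0.101, 0.995, -0.0]
contact_force: [-4.3, -0.5, -0.9]
opening: 0.5
t: 16.3
tool_pos: [605.0, 92.1, 83.1]
tcp_rot: [-0.0, -0.101, 0.995, -0.0]
contact_force: [-4.2, -2.4, -3.5]
opening: 0.5
t: 16.5
tool_pos: [607.5, 92.6, 84.2]
tcp_rot: [0.002, -0.101, 0.995, 0.0]
contact_force: [-0.4, -0.1, 0.2]
opening: 0.3
```

```bash
python3 -m handwheel '[[[0,0,0,0.2,0,0,0],[0,0,0,0.5,0,0,0],[0,0,0,0.5,0,-2,0],[0,0,0,0.5,0,-6,0],[0,0,0,1.5,0,-10,0],[0,0,0,4,0,-12,0],[0,0,0,4,0,-12,0],[0,0,0,4,0,-12,0]]]'
python3 - <<'E'
from h import *
im,C,s=grab("wrist","q_w",1); np.savez("q_w.npz",pos=s["tool_pos"],rot=s["tcp_rot"])
im=cv2.imread("pics/q_w_raw.png"); cv2.imwrite("pics/q2.png",cv2.resize(im[165:315,225:425],None,fx=4,fy=4,interpolation=cv2.INTER_CUBIC)); print(s["contact_force"],s["tool_pos"])
grab("scene","q_s",6,(265,140,345,220))
E
```

```text
t: 17.3
tool_pos: [566.9, 84.3, 204.1]
tcp_rot: [0.001, -0.101, 0.995, 0.0]
contact_force: [-0.1, -0.8, -0.4]
opening: 0.6
[-0.1063742  -0.76824153 -0.43344917] [566.92591673  84.33401902 204.06004452]
```

View pics/q2.png

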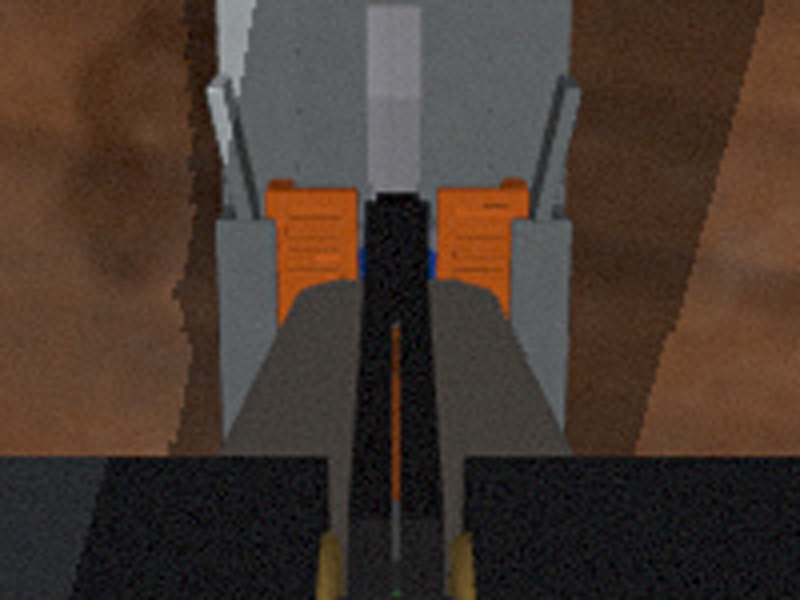

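View pics/q_w.png

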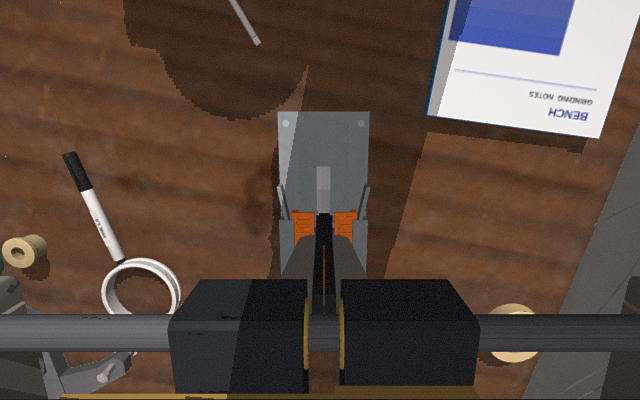

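View pics/q_s.png

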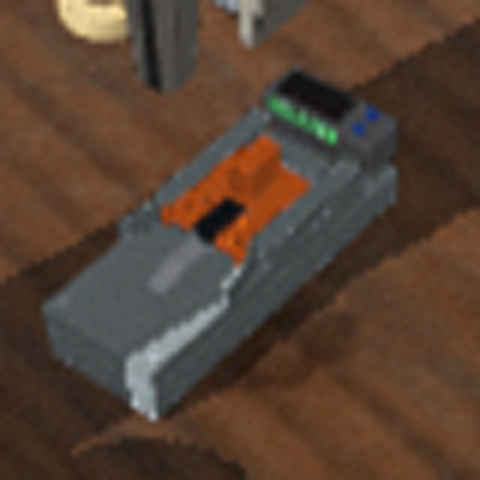

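```bash
python3 - <<'E'
from h import *
C=camf("q_w.npz"); p=lambda x,y,z: onplane(C,(225+x/4,165+y/4),z)[0]
th=np.radians(11.55);u=np.array([np.cos(th),np.sin(th),0]);v=np.array([-u[1],u[0],0])
A,B=onplane(C,[(278.5,112),(368.5,112)],45); M=(A+B)/2; print(np.linalg.norm(A-B),(M+110*u))
a=p(267,188,56);b=p(528,188,56); print("cover w",np.linalg.norm(a-b),"origin x",-110+((a+b)/2-M)@u+35)
f=lambda q:round(float(-110+(q-M)@u),1)
print("ramp start",f(p(394,5,45)),"crease",f(p(394,97,50.5)),"flat end/hook",f(p(394,192,50.5)), "rail start",f(p(247,219,60.2)))
E
python3 -m handwheel '[[[0,0,0,1,-4,2,0],[0,0,0,1,-8,4,0],[0,0,0,1,-11,5,0],[0,0,0,1,-11,5,0],[0,0,0,1,-11,5,0]]]'
python3 - <<'E'
from h import *
im,C,s=grab("wrist","r_w",1); np.savez("r_w.npz",pos=s["tool_pos"],rot=s["tcp_rot"]);print(s["tool_pos"])
E
```

```text
77.95829386995553 [605.72289527  91.79008591  45.        ]
cover w 58.680887340814714 origin x 11.989403058252478
ramp start -62.7 crease -42.7 flat end/hook -20.4 rail start -17.0
t: 17.9
tool_pos: [578.7, -25.8, 152.1]
tcp_rot: [-0.001, -0.1, 0.995, 0.0]
contact_force: [-0.1, 0.3, 0.1]
opening: 0.7
[578.69237399 -25.81521148 152.08750988]
```

View pics/r_w.png

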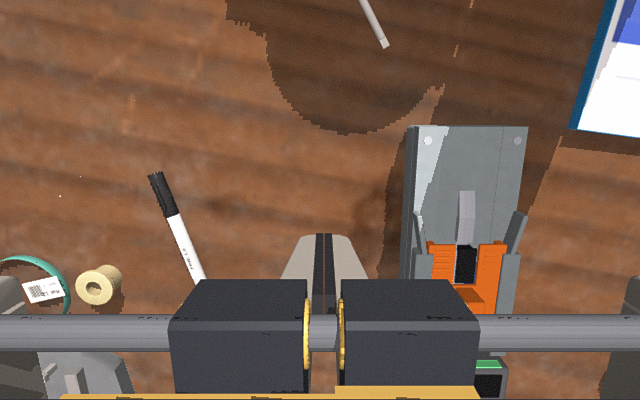

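```bash
python3 -m handwheel '[[[0,0,0,4,0,0,0],[0,0,0,5,0,3,0],[0,0,0,5,0,4,0],[0,0,0,5,0,4,0],[0,0,0,5,0,4,0]]]'
python3 - <<'E'
from h import *
im,C,s=grab("wrist","s_w",1); np.savez("s_w.npz",pos=s["tool_pos"],rot=s["tcp_rot"]);print(s["tool_pos"])
P=np.array([605.5+(-20-0)*.98,91.8-20*.2,52]); x,y=proj(C,P)[0].astype(int); print(x,y)
x0=max(0,min(x-70,500));y0=max(0,min(y-50,280)); o=cv2.imread("pics/s_w_raw.png")[y0:y0+120,x0:x0+140]
cv2.imwrite("pics/s2.png",cv2.resize(o,None,fx=5,fy=5,interpolation=cv2.INTER_CUBIC))
E
```

```text
t: 18.45
tool_pos: [531.3, -34.9, 114.1]
tcp_rot: [0.0, -0.101, 0.995, -0.0]
contact_force: [-0.5, 0.1, -0.0]
opening: 0.2
[531.25816629 -34.90084458 114.06591495]
479 330
```

View pics/s2.png

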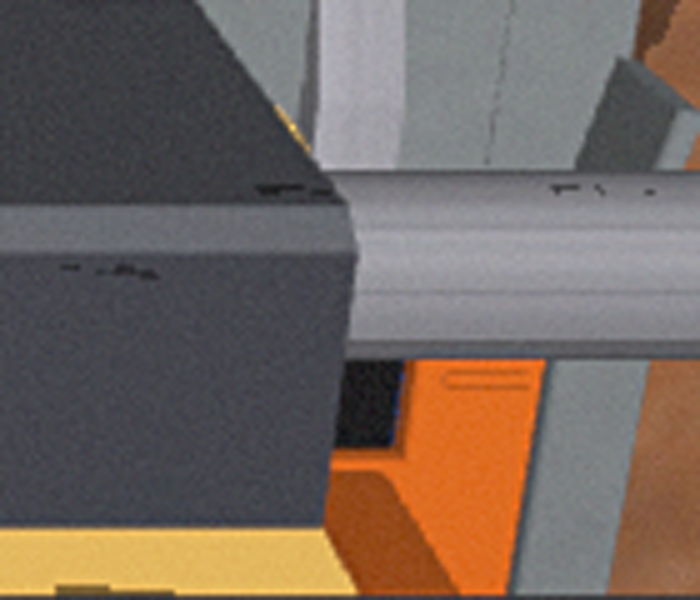

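```bash
python3 -m handwheel '[[[0,0,0,-4,0,-1,0],[0,0,0,-8,0,-2,0],[0,0,0,-11,0,-2,0],[0,0,0,-11,0,-2,0],[0,0,0,-11,0,-2,0]]]'
python3 - <<'E'
from h import *
im,C,s=grab("wrist","t_w",1); np.savez("t_w.npz",pos=s["tool_pos"],rot=s["tcp_rot"]);print(s["tool_pos"])
P=np.array([605.5+(-20-0)*.98,91.8-20*.2,52]); x,y=proj(C,P)[0].astype(int); print(x,y)
x0=max(0,min(x-70,500));y0=max(0,min(y-50,280)); o=cv2.imread("pics/t_w_raw.png")[y0:y0+120,x0:x0+140]; print(x0,y0)
cv2.imwrite("pics/t2.png",cv2.resize(o,None,fx=5,fy=5,interpolation=cv2.INTER_CUBIC))
E
```

```text
t: 19.0
tool_pos: [638.1, -13.1, 133.7]
tcp_rot: [0.0, -0.101, 0.995, -0.0]
contact_force: [-1.0, -0.3, -0.2]
opening: 0.6
[638.10553309 -13.13019624 133.7001077 ]
485 172
415 122
```

View pics/t2.png

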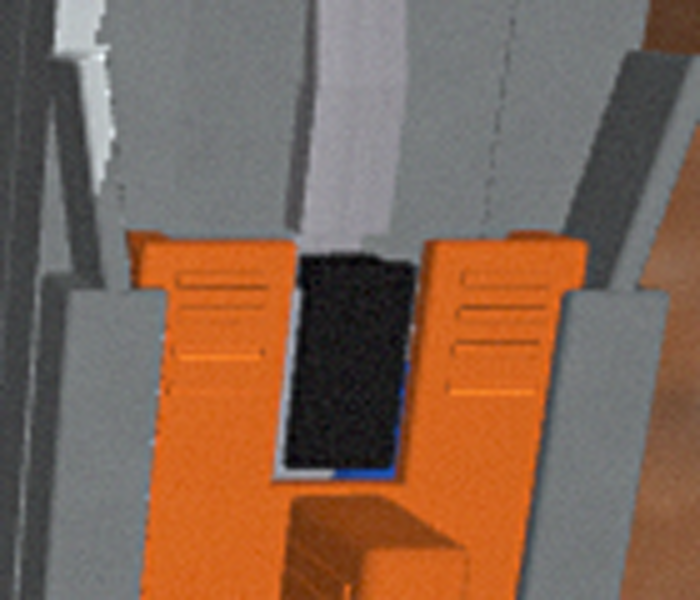

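Run:
```python
from h import *
C=camf("t_w.npz"); p=lambda x,y,z: onplane(C,(415+x/5,122+y/5),z)[0]
th=np.radians(11.55);u=np.array([np.cos(th),np.sin(th),0]);v=np.array([-u[1],u[0],0]); O=np.array([605.6,91.8,0])
g=lambda q:((q-O)@u).round(1),
f=lambda q:(round(float((q-O)@u),1),round(float((q-O)@v),1))
print("ledge",f(p(300,231,50.5)),f(p(395,236,50.5)),"crease?",f(p(313,90,50.5)))
print("rear plate",f(p(140,242,56)),f(p(588,242,56)))
for z in (52,54,56,58,60): print("tab end",z,f(p(310,256,z)),f(p(415,264,z)))
print("rib rear top",f(p(365,549,80)),f(p(465,547,80)))
# unbent hook predicted vs bent, cover origin 12
for zz in (1.5,5,8,11): 
  for bend in (0,.1):
    w=O+u*(12-3-29*np.cos(bend))+np.array([0,0,45+zz+29*np.sin(bend)]); 
    print(zz,bend,[((proj(C,w+v*s)[0]-[415,122])*5).round(0).tolist() for s in (-7.25,7.25)])
```

```text
ledge (-23.0, -6.5) (-22.4, 6.5) crease? (-42.0, -6.9)
rear plate (-22.4, -30.1) (-22.5, 29.6)
tab end 52 (-19.9, -5.5) (-18.8, 8.9)
tab end 54 (-20.2, -6.4) (-19.1, 7.9)
tab end 56 (-20.5, -7.3) (-19.5, 6.9)
tab end 58 (-20.9, -8.2) (-19.8, 5.9)
tab end 60 (-21.2, -9.1) (-20.2, 4.8)
rib rear top (12.3, -7.0) (12.0, 5.5)
1.5 0 [[280.0, 248.0], [385.0, 248.0]]
1.5 0.1 [[289.0, 253.0], [394.0, 253.0]]
5 0 [[291.0, 252.0], [397.0, 253.0]]
5 0.1 [[300.0, 257.0], [407.0, 257.0]]
8 0 [[300.0, 256.0], [407.0, 256.0]]
8 0.1 [[309.0, 261.0], [418.0, 261.0]]
11 0 [[310.0, 260.0], [418.0, 260.0]]
11 0.1 [[319.0, 265.0], [429.0, 265.0]]
```

```bash
python3 -m handwheel '[[[0,0,0,0.6,3.6,0,0],[0,0,0,1.2,7.2,0,0],[0,0,0,1.9,10.9,0,0],[0,0,0,1.9,10.9,0,0],[0,0,0,1.9,10.9,0,0],[0,0,0,1.9,10.9,0,0]]]'
```

```text
t: 19.65
tool_pos: [597.2, 88.7, 133.7]
tcp_rot: [0.0, -0.101, 0.995, -0.0]
contact_force: [0.0, -0.1, 1.1]
opening: 0.3
```

```bash
python3 -m handwheel '[[[0,0,0,0,0.1,2,0],[0,0,0,0,0.1,4,0],[0,0,0,0,0.1,4.9,0],[0,0,0,0,0.1,4.9,0],[0,0,0,0,0.1,4.9,0]]]'; python3 -m handwheel '[[[0,0,0,-0.3,0,0,0],[0,0,0,-0.6,0,0,0],[0,0,0,-0.8,0,0,0],[0,0,0,-0.8,0,0,0],[0,0,0,-0.8,0,0,0]]]'
```

```text
t: 20.15
tool_pos: [597.4, 90.0, 84.8]
tcp_rot: [0.0, -0.1, 0.995, -0.0]
contact_force: [0.4, 0.1, 0.3]
opening: 0.4
t: 20.65
tool_pos: [604.9, 92.1, 84.6]
tcp_rot: [0.0, -0.101, 0.995, -0.0]
contact_force: [0.4, 0.9, -0.6]
opening: 0.3
```

```bash
python3 -m handwheel '[[[0,0,0,-0.1,0,0,0],[0,0,0,-0.2,0,0,0],[0,0,0,-0.2,0,0,0]]]'; python3 -m handwheel '[[[0,0,0,-0.05,0,0,0],[0,0,0,-0.05,0,0,0]]]'; python3 -m handwheel '[[[0,0,0,-0.05,0,0,0],[0,0,0,-0.05,0,0,0]]]'
```

```text
t: 20.95
tool_pos: [606.9, 92.5, 84.5]
tcp_rot: [0.0, -0.101, 0.995, -0.0]
contact_force: [-0.7, 0.7, -0.8]
opening: 0.4
t: 21.15
tool_pos: [607.3, 92.6, 84.5]
tcp_rot: [0.0, -0.101, 0.995, -0.0]
contact_force: [-0.7, -0.4, 0.1]
opening: 0.5
t: 21.35
tool_pos: [607.7, 92.7, 84.5]
tcp_rot: [-0.0, -0.101, 0.995, -0.0]
contact_force: [-0.7, -0.4, -0.0]
opening: 0.3
```

```bash
python3 -m handwheel '[[[0,0,0,-0.04,0,0,0],[0,0,0,-0.04,0,0,0]]]'; python3 -m handwheel '[[[0,0,0,-0.04,0,0,0],[0,0,0,-0.04,0,0,0]]]'
```

```text
t: 21.55
tool_pos: [608.1, 92.8, 84.5]
tcp_rot: [-0.0, -0.101, 0.995, -0.0]
contact_force: [-1.3, 0.2, 0.6]
opening: 0.6
t: 21.75
tool_pos: [608.6, 92.9, 84.5]
tcp_rot: [0.0, -0.101, 0.995, 0.0]
contact_force: [-0.8, -0.2, -1.0]
opening: 0.1
```

```bash
python3 -m handwheel '[[[0,0,0,0.3,0,0,0],[0,0,0,0.5,0,0,0],[0,0,0,0.5,0,-4,0],[0,0,0,0.5,0,-8,0],[0,0,0,3,-3,-10,0],[0,0,0,3,-7,-12,0],[0,0,0,1,-11,-8,0],[0,0,0,-2,-12,-6,0],[0,0,0,-3,-12,-5,0],[0,0,0,-3,-12,-5,0],[0,0,0,-3,-12,-5,0]]]'
python3 - <<'E'
from h import *
im,C,s=grab("wrist","v_w",1);print(s["tool_pos"],s["contact_force"])
P=np.array([605.5+(-20-0)*.98,91.8-20*.2,52]); x,y=proj(C,P)[0].astype(int)
x0=max(0,min(x-70,500));y0=max(0,min(y-50,280)); o=cv2.imread("pics/v_w_raw.png")[y0:y0+120,x0:x0+140]; print(x0,y0)
np.savez("v_w.npz",pos=s["tool_pos"],rot=s["tcp_rot"])
cv2.imwrite("pics/v2.png",cv2.resize(o,None,fx=5,fy=5,interpolation=cv2.INTER_CUBIC)); grab("top","v_t")
E
```

```text
t: 22.85
tool_pos: [661.2, -18.1, 134.5]
tcp_rot: [-0.001, -0.101, 0.995, 0.0]
contact_force: [-0.7, 1.3, 0.5]
opening: 0.4
[661.19187557 -18.09535039 134.52378966] [-0.72235862  1.34117121  0.53909185]
432 90
```

View pics/v2.png

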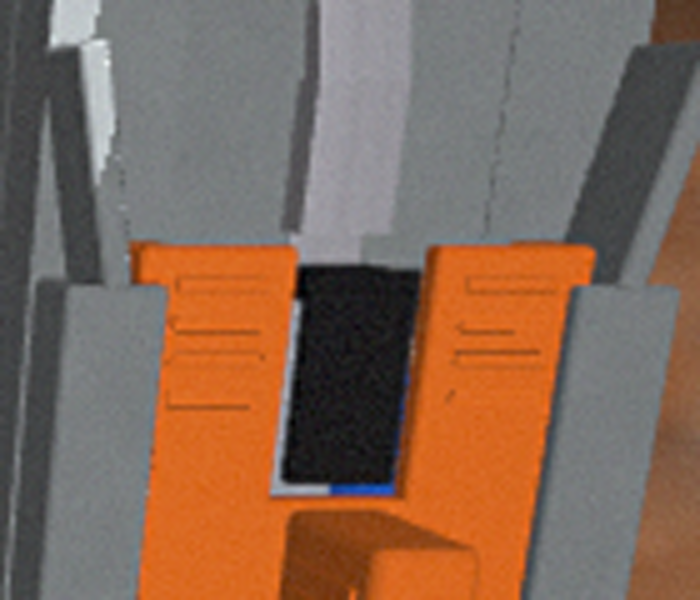

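View pics/v_t.png

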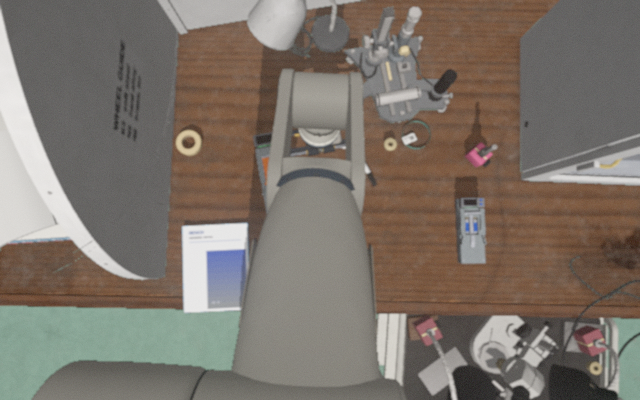

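```bash
python3 -c "
from bench import robot
print(robot.hand_in()); print(robot.sense()['t'])"
```

```text
the job is handed in; nothing more can be done
None
the job is handed in; nothing more can be done
```

The cover is on the larger readout unit with its tab clicked down behind the ledge, and I handed the job in at about t = 23 s of the 70 s allowed. I gripped it by the rib and set it on the landing rib end first. After letting go, I pushed it under the lips with the closed fingers behind the rib.

**Push force:** it took about 1 N in the free rails and 3–8 N over the ramp and flat. The highest reading was about 8 N, below the 12 N limit.

**Click:** the push force fell from about 4–5 N to about 0 as the cover jumped roughly 2.5 mm.

**Seating check:** after that the cover's origin was at x ≈ 12.3 mm. The hook edge was at about -20 mm, past the ledge I measured at -22.7 mm. A gentle re-push moved it about 1 mm further at about 1 N, and I felt no stop force.

**Last pictures:** the hook sits behind the ledge with a small gap and the fingers are clear of everything. The tape roll and bronze bush look unmoved. The screwdriver was hidden by the arm in the last top view, but it was unmoved wherever earlier pictures showed it, and no move went near it.

**What disagreed or was weaker:**
- Early readings of the strip start ranged from -56 to -62 mm. The -56 was a partly hidden view. The force rise at about -61 mm and later views settled it.
- Tab bend could not be read to 0.1 rad from the pictures, so the click rests on the force and position evidence.

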